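# Open the over-centre clamp and take the painted bracket out of the spray jig

## Task

Flip the clamp arm of the sloping jig (the one with the red knob) up past its centre, so that it stays fully open. Then lift the yellow bracket out of the jig and stand it on its foot in the middle of the cork mat; set it down rather than drop it, let it go, and leave the cup, bottle, tape roll and brush where they are.

Things in the scene. Friction and masses are not known exactly. Their poses are not given: they have to be found in the camera images.
- jig: Fixed aluminium jig, origin on the table under the seat's middle. Bed slopes 0.55 rad, rising along jig +x, which points to about the robot's right; its normal in jig axes is (-0.523, 0, 0.853). Bed: 65 mm up and down the slope from the seat, y = +70 to -125 mm. Clamp at its -y end, nearer the robot. The bracket's low edge rests on a fence 6 mm high, a pin 8 mm high at each end of the foot; upper side open.
- seat (a point): Point on the bed where the middle of the underside of the bracket's foot sits, 62 mm above the table. Axes parallel to the jig's (level, not sloped).
- clamp_pivot (a point): Axis of the clamp arm's hinge; the hinge line runs up the slope. It lies 34 mm above the bed (along the bed's normal), 95 mm toward jig -y from the seat's middle.
- clamp_arm (a joint): Clamp arm angle, rad. 0 = closed: arm lies toward jig +y, its pad pressing on the bracket's foot; 1.57 = arm square to the bed; 1.95 = fully open at its stop, leaning out to jig -y. An over-centre spring holds it shut (moving the knob takes about 5 N) and pulls it back if let go below about 1.0; beyond about 1.2 it falls open by itself and stays.
- knob (a point): Centre of the red barrel knob, 22 mm in diameter and 28 mm long along the hinge line, on a stem that rises from the clamp arm. Closed, it is 35 mm from the hinge line along jig +y and 45 mm farther out along the bed's normal; it swings round the hinge line on a radius of 57 mm, over toward jig -y. Closed, its centre is 65 mm sideways (y) from the bracket's leg. It can be pushed or pinched.
- bracket: Yellow angle bracket, 160 g. Foot 46 (x) x 110 (y) x 8 mm; origin: centre of the foot's underside. A leg 10 mm thick (x 13 to 23 mm) and 50 mm wide (y 5 to 55 mm) stands along +z to 58 mm above the underside; grip its two faces, closing along bracket x. In the jig, bracket x points up the slope and z along the bed's normal, so the leg leans 0.55 rad to the robot's left.
- cork_mat: Fixed cork mat 160 (x) x 120 (y) x 4 mm, lying on the table; origin at the centre of its underside, top 4 mm above.
- mix_cup: Loose plastic mixing cup, 60 mm across, 46 mm high; origin at the centre of its underside. Bystander.
- blue_bottle: Loose blue paint bottle, 35 mm across, 96 mm high, standing; origin at the centre of its underside. Bystander.
- blue_tape: Loose flat roll of blue tape, 73 mm across, 12 mm high, lying; origin at the centre of its underside. Bystander.
- brush: Loose red paint brush, 161 mm long, 11 mm thick, lying between the robot and the jig; origin at its middle, underside. Bystander.

How it is judged (in metres and radians):
On the way:
1. the clamp arm is flipped fully open (over 1.75 rad) while the bracket still lies in its seat (within 15 mm) (value of joint clamp_arm above 1.75 rad and distance between bracket and seat below 0.015 m), for 0.2 s.
At the end, for the whole second after the job is handed in: The clamp arm rests open (over 1.75 rad). The bracket stands flat on its foot on the cork mat (foot level within 0.08 rad, underside within 4 mm of the mat's top), its foot's centre within 30 mm of the mat's centre, at rest and released (value of joint clamp_arm above 1.75 rad and horizontal distance between bracket and cork_mat below 0.03 m and angle between bracket's own z axis and vertical below 0.08 rad and z of bracket in the frame of cork_mat between 0.001 and 0.008 m and linear speed of bracket below 0.02 m/s and contact force between the fingers and bracket below 0.05 N); the robot touches nothing.
It fails at once if the bracket is dropped: it falls free more than 20 mm above the mat's top (distance of bracket from where it was at the start of the episode above 0.04 m and height (world z) of bracket above 0.024 m and contact force between bracket and anything else below 0.02 N and linear speed of bracket above 0.3 m/s).
It fails at once if the cup is shifted more than 30 mm or turned over (distance of mix_cup from where it was at the start of the episode above 0.03 m or angle between mix_cup's own z axis and vertical above 1 rad).
It fails at once if the bottle is shifted more than 30 mm or turned over (distance of blue_bottle from where it was at the start of the episode above 0.03 m or angle between blue_bottle's own z axis and vertical above 1 rad).
It fails at once if the tape roll is shifted more than 30 mm or turned over (distance of blue_tape from where it was at the start of the episode above 0.03 m or angle between blue_tape's own z axis and vertical above 1 rad).
It fails at once if the brush is shifted more than 30 mm or turned over (distance of brush from where it was at the start of the episode above 0.03 m or angle between brush's own z axis and vertical above 1 rad).
It also fails if it takes over 48 s, if anything falls off the work surface, if the arm or the gripper's body presses on something with over 40 N, if the wrist force passes 120 N, or if a joint passes its speed limit or range.

## Robot

A 6-joint arm with a two-finger parallel gripper is mounted at the origin on a cart in front of the work surface, level with it; the furniture and walls round the work are solid. World frame = base frame: x ahead of the robot, y to its left, z up, the work surface at z = 0. Lengths are in mm, angles in rad, forces in N, time in s.
With the tool pointing down it reaches from about 350 to 975 mm from the base axis. Payload 7.1 kg.
Tool frame: the origin (TCP) lies at the very end of the fingers, on their centre line; the grasp point (between the pads) lies 19 mm behind it (ctrl.grip_point_offset is the distance from the TCP to the grasp point, in mm); z points along the fingers, y is the direction in which the jaws open and shut (so a half turn about z gives the same grasp; the last joint's range is limited). The gripper opens to 88 mm and grips with 3 to 60 N. Pads are 20 mm wide; open, the fingers measure 115 mm over their backs; the gripper's body (75 mm by 178 mm) begins 61 mm behind the grasp point.
Start: joints at [1.243, 0.423, 1.63, -0, 1.089, -0.019], TCP at [189.915, 595.43, 222.675] pointing down, gripper open.
Joint ranges: [-3, 3], [-0.9, 2.11], [0.09, 2.58], [-1.31, 4.45], [0.11, 2.69], [-2.54, 2.54]. Speed limits (rad/s): [2.39, 2.39, 3.01, 3.14, 3.14, 3.14].

## Interface

Orientations are given as a rotation vector (axis times angle).
In Python, from workcell import ctrl gives the robot as it stands.
- The arm moves only by the tool move_arm, never from a script. Its argument "increments" is one flat list of numbers, 5 for each row, row after row: the closure in counts, from 0 (fully open) to 255 (shut), then the shift along the tool's x, y, z in mm, then the turn about the tool's z in degrees. In form: [grip, dx, dy, dz, yaw, grip, dx, dy, dz, yaw, ...]. A call has 1 to 12 rows; each row is the pose to reach, as a shift and turn from the pose measured when the call began, along the tool's axes at that moment; what a row does not reach only later rows make up. A row lasts 1/8 s, in which the tool goes at most 62.5 mm and 10.7 degrees, less where a joint would pass 70% of its speed; a pose out of reach is approached as far as the arm can. A call with a gripper value outside its range is refused whole. The fingers move at their own pace and stop on an object; the grip force is fixed at half the most. Time passes only in rows, so rows that repeat a pose let the fingers close. It gives the time, the measured TCP pose, the force and the opening at its end, in the units of the state.
- ctrl.get_obs(): the state, without advancing time (a new reading comes with each control period).
- ctrl.get_image(name): name is "scene" or "top" or "wrist"; returns a dict with "frame" (384x512x3 uint8, red, green, blue), "vertical_fov" (degrees; the focal length in pixels is half the picture's height over the tangent of half this angle, whatever the lens; pixels are square), "cx", "cy" (the principal point, pixels), "pose" (4x4, takes a point from camera to world coordinates); the wrist camera has in their place "mount" (4x4, takes a point from camera to tool coordinates, whose origin is the TCP and whose axes are the flange's). Camera axes: x right, y down, z forward; pixel columns grow to the right and rows downward; lengths in mm; the calibration is good to about 2 mm. The wrist camera is an equidistant fisheye: a pixel r from the principal point sees the ray r / f radians off the axis. A picture is of the moment at which its call begins: read the wrist's pose just before it. There is no depth.
- ctrl.close_job(): hands the job in, once; it reports no verdict.
The state is a dict: "t": time; "qpos": joint angles; "qvel": joint speeds; "joint_torque": joint torques, N m; "ee_pos": TCP position; "orientation": TCP orientation; "ft_force": force on the tool from outside, world axes, zero at the start; "moment": the same for the moment, N m; "width": finger opening in mm.
Only numpy, scipy, OpenCV 4.12 (cv2) and the standard library are available. Lean on these libraries where they do the work, as an engineer would, in place of code of your own. Each camera call takes 0.05 s, during which the arm holds its last target.

## Working session

There is one attempt and no reset: what is moved stays moved. The work goes in short steps, Python scripts to look and compute and a tool call to move; the robot and the scene stay as the last step left them, time stands still between calls to the robot, and variables do not carry over. Pictures are saved under pics/ and viewed, and the job is handed in when it is done.

Besides the shell and the picture viewer there is one more tool, called after "Request:" as a command line: name --argument value ..., lists and objects as JSON in quotes. move_arm: Moves the arm, as the interface text tells. Its arguments: {"type":"object","properties":{"increments":{"type":"array","items":{"type":"number"}}},"required":["increments"]}

```bash
ls; mkdir -p pics; python3 - <<'E'
from workcell import ctrl
import cv2,numpy as np
o=ctrl.get_obs();print({k:np.round(v,3) for k,v in o.items()})
for n in ["scene","top","wrist"]:
    im=ctrl.get_image(n);cv2.imwrite(f"pics/{n}0.png",im["frame"][:,:,::-1])
    print(n,im["vertical_fov"],im["cx"],im["cy"]);print(np.round(im.get("pose",im.get("mount")),3))
E
```

```text
pics
{'t': np.float64(0.0), 'qpos': array([ 1.243,  0.424,  1.631, -0.   ,  1.089, -0.019]), 'qvel': array([-0.   , -0.002,  0.003, -0.003,  0.002,  0.002]), 'joint_torque': array([ 1.0000e-03, -5.4463e+01, -2.7367e+01,  6.4000e-02,  2.3000e-02,
       -0.0000e+00]), 'ee_pos': array([189.759, 594.908, 221.91 ]), 'orientation': array([-4.830e-01, -3.104e+00,  2.000e-03]), 'ft_force': array([-0.463,  0.191, -0.105]), 'moment': array([0.018, 0.074, 0.027]), 'width': np.float64(87.959)}
scene 47.37993798742338 255.61451740764005 190.4526910136843
[[ 7.44000e-01 -4.10000e-01  5.27000e-01  5.69510e+01]
 [-6.68000e-01 -4.63000e-01  5.82000e-01 -2.87894e+02]
 [ 5.00000e-03 -7.85000e-01 -6.19000e-01  6.80401e+02]
 [ 0.00000e+00  0.00000e+00  0.00000e+00  1.00000e+00]]
top 49.2913949629497 250.26582622372086 188.38360843089325
[[ 8.000000e-03 -9.820000e-01  1.900000e-01  3.950390e+02]
 [-1.000000e+00 -8.000000e-03  4.000000e-03  2.562410e+02]
 [-3.000000e-03 -1.900000e-01 -9.820000e-01  1.000849e+03]
 [ 0.000000e+00  0.000000e+00  0.000000e+00  1.000000e+00]]
wrist 65.70646984690485 260.07593332600857 191.33078298629255
[[-1.00000e-03 -9.65000e-01 -2.62000e-01  7.07680e+01]
 [ 1.00000e+00 -1.00000e-03  0.00000e+00 -3.05000e-01]
 [-1.00000e-03 -2.62000e-01  9.65000e-01 -1.61549e+02]
 [ 0.00000e+00  0.00000e+00  0.00000e+00  1.00000e+00]]
```

View pics/scene0.png

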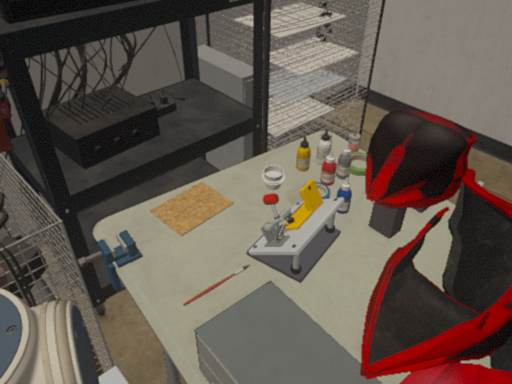

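View pics/top0.png

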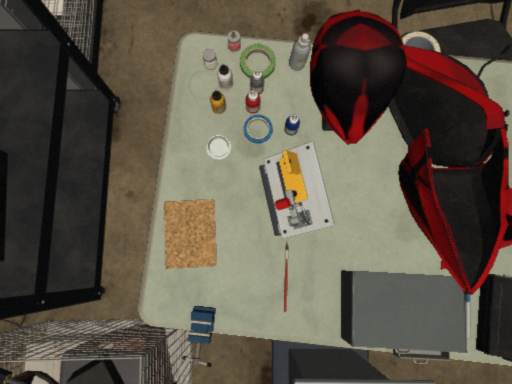

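View pics/wrist0.png

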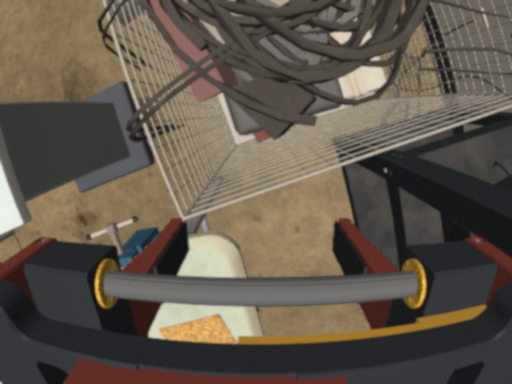

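```bash
cat > h.py <<'E'
import numpy as np,cv2
from workcell import ctrl
def cam(n):
    im=ctrl.get_image(n); 
    return im
def ray(im,u,v):
    f=192/np.tan(np.radians(im["vertical_fov"]/2))
    d=np.array([(u-im["cx"])/f,(v-im["cy"])/f,1.]);P=np.array(im["pose"]);d=P[:3,:3]@d
    return P[:3,3],d/np.linalg.norm(d)
def onz(im,u,v,z):
    c,d=ray(im,u,v);return c+d*(z-c[2])/d[2]
def tri(a,pa,b,pb):
    c1,d1=ray(a,*pa);c2,d2=ray(b,*pb)
    A=np.stack([d1,-d2],1);s=np.linalg.lstsq(A,c2-c1,rcond=None)[0]
    p,q=c1+s[0]*d1,c2+s[1]*d2;return (p+q)/2,np.linalg.norm(p-q)
def proj(im,p):
    P=np.array(im["pose"]);f=192/np.tan(np.radians(im["vertical_fov"]/2))
    q=P[:3,:3].T@(np.asarray(p,float)-P[:3,3]);return np.array([im["cx"]+f*q[0]/q[2],im["cy"]+f*q[1]/q[2]])
def cc(im,lo,hi,box=None):
    hsv=cv2.cvtColor(im["frame"],cv2.COLOR_RGB2HSV);m=cv2.inRange(hsv,lo,hi)
    n,l,s,c=cv2.connectedComponentsWithStats(m)
    return [(s[i].tolist(),c[i].round(1).tolist()) for i in range(1,n) if s[i,4]>25],l
E
python3 - <<'E'
from h import *
t=cam("top");s=cam("scene")
for n,im,(x0,y0,x1,y1) in [("t",t,(150,110,340,280)),("s",s,(140,150,370,310))]:
    c=im["frame"][y0:y1,x0:x1,::-1];cv2.imwrite(f"pics/z{n}.png",cv2.resize(c,None,fx=3.4,fy=3.4,interpolation=cv2.INTER_CUBIC)); 
for im,n in((t,"t"),(s,"s")):
    for nm,lo,hi in [("yellow",(20,180,120),(30,255,255)),("red",(0,180,100),(5,255,255)),("red2",(175,180,100),(180,255,255)),("cork",(10,90,100),(19,200,255))]:
        print(n,nm,[c for c in cc(im,lo,hi)[0]])
E
```

```text
t yellow [([211, 96, 13, 12, 73], [217.0, 102.3]), ([280, 151, 27, 51, 576], [292.1, 178.2])]
t red [([353, 36, 15, 13, 81], [361.0, 42.6]), ([366, 39, 9, 9, 37], [370.4, 43.4]), ([402, 45, 103, 84, 1455], [454.0, 79.6]), ([246, 97, 13, 10, 53], [252.8, 102.0]), ([358, 96, 8, 11, 28], [361.4, 101.2]), ([349, 113, 15, 30, 185], [356.6, 127.9]), ([335, 123, 19, 21, 65], [343.2, 134.7]), ([501, 129, 7, 18, 61], [504.3, 137.9]), ([503, 159, 5, 24, 69], [505.6, 170.1]), ([468, 188, 44, 105, 511], [496.0, 239.0]), ([420, 190, 7, 16, 30], [422.5, 197.9]), ([276, 198, 14, 11, 110], [282.3, 203.5]), ([436, 249, 11, 16, 37], [441.2, 256.6]), ([441, 265, 25, 27, 74], [454.1, 276.2])]
t red2 [([339, 12, 28, 8, 52], [351.6, 14.3]), ([361, 36, 12, 12, 36], [365.9, 42.3]), ([437, 56, 13, 10, 33], [444.2, 59.9]), ([443, 61, 21, 20, 103], [452.8, 71.2]), ([414, 65, 17, 9, 41], [421.7, 69.2]), ([444, 79, 14, 11, 35], [450.1, 84.1]), ([357, 96, 9, 10, 37], [361.4, 100.7]), ([487, 104, 16, 24, 124], [495.3, 117.8]), ([327, 109, 14, 22, 69], [333.3, 120.1]), ([349, 113, 16, 30, 102], [357.4, 126.5]), ([5
[... 1497 characters left out ...]
198.5]), ([393, 204, 20, 3, 29], [403.7, 205.5]), ([437, 207, 12, 10, 41], [442.0, 211.9]), ([361, 223, 151, 156, 4235], [428.5, 331.0]), ([466, 364, 12, 8, 29], [472.9, 366.2]), ([479, 365, 16, 18, 62], [486.7, 372.0]), ([489, 373, 20, 11, 60], [498.3, 378.8])]
s red2 [([428, 115, 19, 9, 48], [436.8, 118.9]), ([392, 145, 13, 14, 66], [398.1, 152.1]), ([384, 157, 11, 12, 38], [389.4, 162.8]), ([491, 194, 20, 16, 56], [501.4, 202.5]), ([401, 362, 111, 22, 1409], [454.8, 374.7])]
s cork [([362, 133, 9, 9, 28], [365.9, 136.6]), ([468, 148, 44, 52, 931], [491.1, 173.1]), ([151, 182, 82, 54, 2205], [191.0, 207.9]), ([449, 190, 10, 14, 45], [454.3, 197.6]), ([101, 317, 12, 9, 31], [106.0, 321.3])]
```

View pics/zt.png

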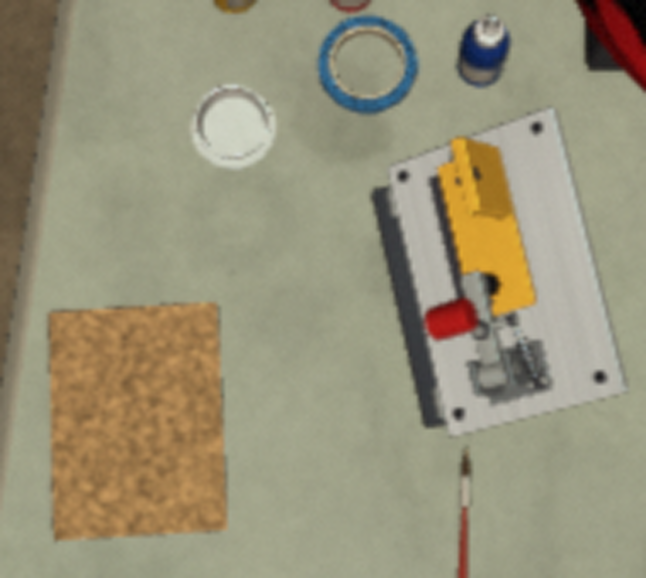

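View pics/zs.png

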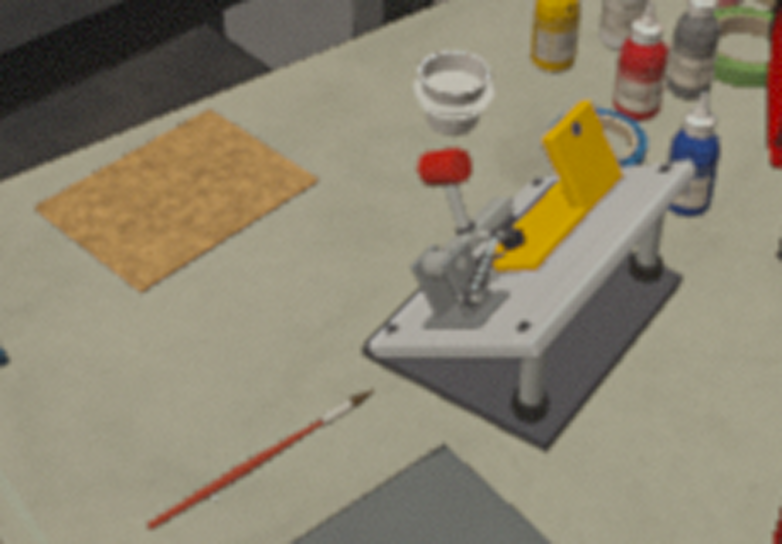

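```bash
cat >> h.py <<'E'
def T(p): return (p[0]/3.4+150,p[1]/3.4+110)
def S(p): return (p[0]/3.4+140,p[1]/3.4+150)
E
python3 - <<'E'
from h import *
t=cam("top");s=cam("scene")
sl,cl=np.sin(.55),np.cos(.55)
Z=lambda u:62+u*sl
W=[];J=[]
for p,u,y in [((390,167),-65,70),((553,108),65,70),((626,390),65,-125),((449,436),-65,-125)]:
    w=onz(t,*T(p),Z(u));W.append(w[:2]);J.append((u*cl,y));print(u,y,w.round(1))
for p,u,y in [((368,348),-65,-125),((537,347),65,-125),((693,165),65,70)]:
    print("scene",u,y,onz(s,*S(p),Z(u)).round(1))
W=np.array(W);J=np.array(J)
wc,jc=W.mean(0),J.mean(0);H=(J-jc).T@(W-wc);a=np.arctan2(H[0,1]-H[1,0],H[0,0]+H[1,1])
R=np.array([[np.cos(a),-np.sin(a)],[np.sin(a),np.cos(a)]]);o=wc-R@jc
print("jig yaw",a,"origin",o,"res",(W-(J@R.T+o)).round(1).tolist())
k=tri(t,(282.3,203.5),s,(270.5,198.5));print("knob",k)
kj=np.array([-sl*79,-60]);print("knob pred",R@kj+o,62+79*cl)
for nm,im,f,ps in (("t",t,T,[(50,312),(217,303),(228,530),(55,540)]),("s",s,S,[(36,209),(211,110),(318,180),(142,292)])):
    q=np.array([onz(im,*f(p),4)[:2] for p in ps]);print("mat",nm,q.round(0).tolist(),q.mean(0))
print("cup",onz(t,*T((233,125)),46),"bottle",onz(t,*T((487,50)),60),"tape",onz(t,*T((368,64)),12),"brush tip",onz(t,*T((465,450)),5))
# bracket leg top corners
L=lambda u,y,n:np.r_[R@np.array([u*cl-n*sl,y])+o,62+u*sl+n*cl]
for nm,im,sc,off in (("t",t,3.4,(150,110)),("s",s,3.4,(140,150))):
    for q in [(13,5,58),(23,5,58),(23,55,58),(13,55,58),(-23,-55,8),(23,-55,8)]:
        print(nm,q,((proj(im,L(*q))-off)*sc).round(0))
np.savez("jig.npz",R=R,o=o,a=a)
E
```

```text
-65 70 [655.  226.5  28. ]
65 70 [678.  120.8  96. ]
65 -125 [491.4  78.1  96. ]
-65 -125 [466.3 186.   28. ]
scene -65 -125 [464.8 184.1  28. ]
scene 65 -125 [490.9  75.   96. ]
scene 65 70 [675.8 118.1  96. ]
jig yaw -1.3517807699963929 origin [599.49151729 158.84873024] res [[-0.8, -1.6], [-1.9, 0.9], [1.9, 0.5], [0.8, 0.3]]
knob (array([531.74193678, 192.38788264, 128.70209982]), np.float64(0.11572484425366306))
knob pred [531.95328202 186.11849517] 129.34943724270096
mat t [[553.0, 467.0], [561.0, 348.0], [402.0, 337.0], [395.0, 456.0]] [477.71620361 402.03672247]
mat s [[395.0, 453.0], [553.0, 464.0], [561.0, 348.0], [403.0, 336.0]] [477.86476041 400.2675496 ]
cup [679.57690752 336.56554843  46.        ] bottle [730.75960133 160.38036157  60.        ] tape [736.55321149 242.19572742  12.        ] brush tip [458.35176517 173.30887193   5.        ]
t (13, 5, 58) [469. 214.]
t (23, 5, 58) [483. 210.]
t (23, 55, 58) [465. 135.]
t (13, 55, 58) [452. 140.]
t (-23, -55, 8) [475. 322.]
t (23, -55, 8) [537. 304.]
s (13, 5, 58) [540. 142.]
s (23, 5, 58) [553. 140.]
s (23, 55, 58) [594. 100.]
s (13, 55, 58) [582. 102.]
s (-23, -55, 8) [476. 267.]
s (23, -55, 8) [534. 264.]
```

```bash
python3 - <<'E'
from h import *
from scipy.spatial.transform import Rotation as Ro
o=ctrl.get_obs();Rt=Ro.from_rotvec(o["orientation"]).as_matrix();print(Rt.round(3))
j=np.load("jig.npz");a=float(j["a"]);R=j["R"];og=j["o"]
print("tool y ang",np.arctan2(Rt[1,1],Rt[0,1]),"jig x ang",a, "mat ang")
J=lambda x,y,z:np.r_[R@np.array([x,y])+og,z]
print("preflip",J(-44,-28,115),"end",J(-44,-130,115),"grasp",J(-8,22,92))
t=cam("top");s=cam("scene")
for p in [J(-8+d,22+e,170) for d in(-89,89) for e in(-38,38)]+[J(-8+e,22+d,170) for d in(-89,89) for e in(-38,38)]: print(p.round(0),proj(t,p).round(0),proj(s,p).round(0))
E
```

```text
[[-0.953  0.304 -0.   ]
 [ 0.304  0.953 -0.   ]
 [ 0.    -0.    -1.   ]]
tool y ang 1.2620559789578218 jig x ang -1.3517807699963929 mat ang
preflip [562.6005593  195.71412348 115.        ] end [463.03715457 173.55270569 115.        ] grasp [619.22782672 171.43753837  92.        ]
[563. 250. 170.] [255. 185.] [263. 163.]
[637. 267. 170.] [247. 150.] [283. 147.]
[601.  76. 170.] [340. 167.] [341. 195.]
[676.  93. 170.] [331. 132.] [359. 176.]
[524. 189. 170.] [285. 204.] [269. 184.]
[541. 115. 170.] [322. 196.] [304. 199.]
[698. 228. 170.] [266. 122.] [315. 144.]
[714. 154. 170.] [302. 114.] [347. 156.]
```

```bash
python3 - <<'E'
from h import *
t=cam("top");s=cam("scene")
for px in [(352,142),(327,128),(312,85)]:
  for z in (0,60,120,180,240,300): p=onz(t,*px,z);print(px,p.round(0),proj(s,p).round(0))
for n,im,(x0,y0,x1,y1) in [("t2",t,(280,80,420,200)),("s2",s,(300,90,512,270))]:
    cv2.imwrite(f"pics/z{n}.png",cv2.resize(im["frame"][y0:y1,x0:x1,::-1],None,fx=3.4,fy=3.4,interpolation=cv2.INTER_CUBIC))
E
```

```text
(352, 142) [708.   9.   0.] [388. 251.]
(352, 142) [689.  23.  60.] [382. 231.]
(352, 142) [671.  38. 120.] [376. 209.]
(352, 142) [652.  53. 180.] [369. 186.]
(352, 142) [633.  68. 240.] [361. 160.]
(352, 142) [614.  83. 300.] [353. 131.]
(327, 128) [744.  70.   0.] [374. 229.]
(327, 128) [723.  81.  60.] [369. 210.]
(327, 128) [702.  92. 120.] [363. 190.]
(327, 128) [681. 103. 180.] [357. 168.]
(327, 128) [660. 115. 240.] [350. 144.]
(327, 128) [639. 126. 300.] [342. 117.]
(312, 85) [859. 105.   0.] [391. 200.]
(312, 85) [831. 114.  60.] [385. 183.]
(312, 85) [803. 123. 120.] [380. 165.]
(312, 85) [776. 132. 180.] [374. 145.]
(312, 85) [748. 141. 240.] [367. 123.]
(312, 85) [720. 150. 300.] [359.  99.]
```

View pics/zs2.png

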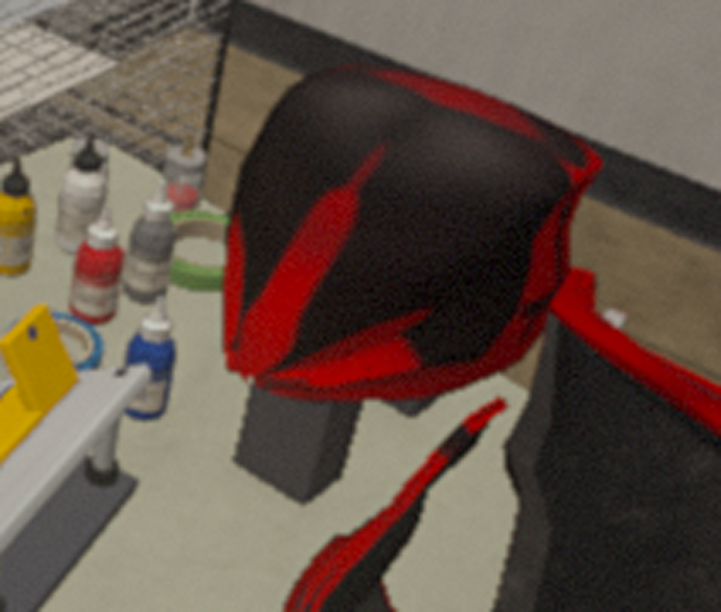

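View pics/zt2.png

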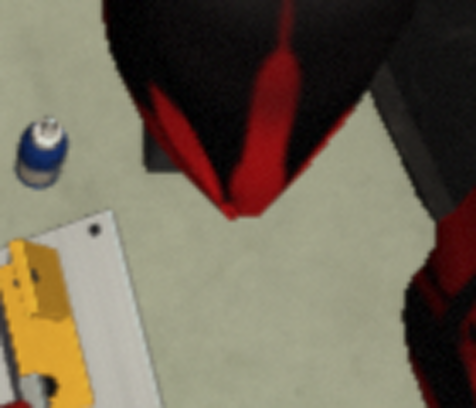

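```bash
cat >> h.py <<'E'
from scipy.spatial.transform import Rotation as Ro
j=np.load("jig.npz");RJ=j["R"];OJ=j["o"];AJ=float(j["a"])
J=lambda x,y,z:np.r_[RJ@np.array([x,y])+OJ,z]
def go(p,yang=None):
    o=ctrl.get_obs();Rt=Ro.from_rotvec(o["orientation"]).as_matrix()
    d=Rt.T@(np.asarray(p)-o["ee_pos"]);w=np.arctan2(Rt[1,1],Rt[0,1])
    print("t",o["t"],"pos",o["ee_pos"].round(1),"w",o["width"].round(1),"F",o["ft_force"].round(1),"-> d",d.round(1),"yaw",None if yang is None else np.degrees(w-yang).round(2))
E
python3 - <<'E'
from h import *
go(J(-44,-26,220),AJ+np.pi)
E
```

```text
Traceback (most recent call last):
  File "h.py", line 31, in go
    print("t",o["t"],"pos",o["ee_pos"].round(1),"w",o["width"].round(1),"F",o["ft_force"].round(1),"-> d",d.round(1),"yaw",None if yang is None else np.degrees(w-yang).round(2))
                                                    ^^^^^^^^^^^^^^^^
AttributeError: 'float' object has no attribute 'round'
```

```bash
sed -i 's/o\["width"\].round(1)/o["width"]/' h.py; python3 - <<'E'
from h import *
go(J(-44,-26,220),AJ+np.pi)
E
```

```text
t 0.55 pos [189.9 595.4 222.7] w 87.68587301105762 F [ 0.4 -0.3  0.5] -> d [-478.3 -266.6    2.7] yaw -30.24
```

Request:
move_arm --increments '[255, -478, -267, 0, -30, 255, -478, -267, 0, -30, 255, -478, -267, 0, -30, 255, -478, -267, 0, -30, 255, -478, -267, 0, -30, 255, -478, -267, 0, -30, 255, -478, -267, 0, -30, 255, -478, -267, 0, -30, 255, -478, -267, 0, -30, 255, -478, -267, 0, -30, 255, -478, -267, 0, -30]'

```text
t: 1.92
ee_pos: [563.6, 195.9, 222.4]
orientation: [0.336, -3.123, -0.0]
ft_force: [0.1, 0.2, 0.2]
width: 0.3
```

```bash
python3 - <<'E'
from h import *
s=cam("scene");cv2.imwrite("pics/s1.png",s["frame"][:,:,::-1])
t=cam("top");cv2.imwrite("pics/t1.png",t["frame"][:,:,::-1])
go(J(-44,-26,115),AJ+np.pi)
E
```

```text
t 2.025 pos [563.2 196.7 222.6] w 0.3706340703392247 F [-0.4  0.4  0.3] -> d [ -1.3  -0.8 107.6] yaw -0.17
```

View pics/s1.png

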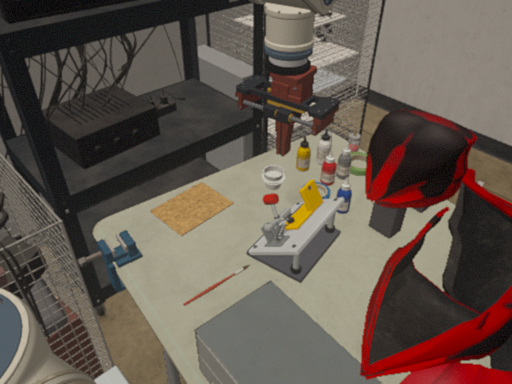

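View pics/t1.png

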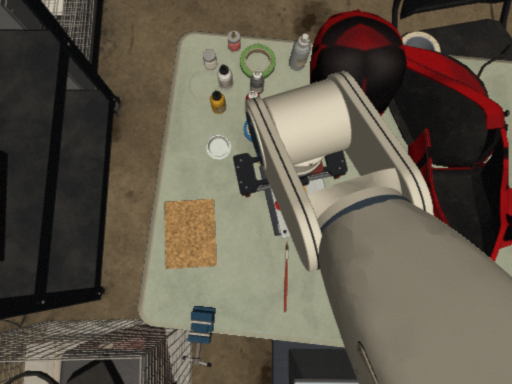

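```bash
python3 - <<'E'
from h import *
t=cam("top");s=cam("scene")
for px in [(355,20),(355,50),(340,80),(355,100)]:
  for z in (150,200,250,300): p=onz(t,*px,z);print(px,p.round(0),proj(s,p).round(0))
for px in [(355,80),(345,75),(400,150)]:
  for z in (250,300,350,400,450): p=onz(t,*px,z);print(px,p.round(0),proj(s,p).round(0))
print(proj(s,(563,196,222)), proj(s,(563,196,302)),proj(s,(563,196,400)))
E
```

```text
(355, 20) [946.  28. 150.] [455. 148.]
(355, 20) [914.  42. 200.] [449. 131.]
(355, 20) [881.  55. 250.] [441. 113.]
(355, 20) [849.  68. 300.] [433.  93.]
(355, 50) [873.  31. 150.] [437. 160.]
(355, 50) [845.  44. 200.] [430. 142.]
(355, 50) [817.  58. 250.] [423. 123.]
(355, 50) [789.  71. 300.] [415. 102.]
(340, 80) [802.  67. 150.] [404. 165.]
(340, 80) [778.  78. 200.] [398. 147.]
(340, 80) [754.  89. 250.] [391. 128.]
(340, 80) [730. 100. 300.] [384. 106.]
(355, 100) [756.  36. 150.] [404. 181.]
(355, 100) [734.  49. 200.] [398. 161.]
(355, 100) [713.  62. 250.] [391. 141.]
(355, 100) [692.  75. 300.] [384. 118.]
(355, 80) [754.  60. 250.] [404. 133.]
(355, 80) [730.  73. 300.] [397. 111.]
(355, 80) [706.  86. 350.] [388.  87.]
(355, 80) [682.  99. 400.] [379.  61.]
(355, 80) [658. 112. 450.] [369.  32.]
(345, 75) [764.  79. 250.] [399. 128.]
(345, 75) [740.  91. 300.] [391. 106.]
(345, 75) [715. 103. 350.] [383.  83.]
(345, 75) [690. 114. 400.] [374.  57.]
(345, 75) [666. 126. 450.] [365.  29.]
(400, 150) [615. -18. 250.] [398. 181.]
(400, 150) [600.   0. 300.] [389. 154.]
(400, 150) [586.  18. 350.] [379. 125.]
(400, 150) [571.  37. 400.] [369.  93.]
(400, 150) [556.  55. 450.] [358.  58.]
[282.45676298 152.71810648] [284.39316376 115.20048793] [287.12713598  62.22998274]
```

Request:
move_arm --increments '[255, 0, 0, 50, 0, 255, 0, 0, 90, 0, 255, 0, 0, 108, 0, 255, 0, 0, 108, 0, 255, 0, 0, 108, 0]'

```text
t: 2.75
ee_pos: [564.3, 197.5, 116.2]
orientation: [-0.34, 3.121, 0.001]
ft_force: [0.3, -0.2, -0.1]
width: 0.4
```

```bash
python3 - <<'E'
from h import *
s=cam("scene");cv2.imwrite("pics/s2.png",cv2.resize(s["frame"][120:300,200:400,::-1],None,fx=3.4,fy=3.4,interpolation=cv2.INTER_CUBIC))
go(J(-44,-132,115),AJ+np.pi)
E
```

```text
t 2.8 pos [564.4 197.4 116.4] w 0.11958936496763518 F [0.3 0.9 0.6] -> d [106.2  -1.5   1.1] yaw -0.13
```

View pics/s2.png

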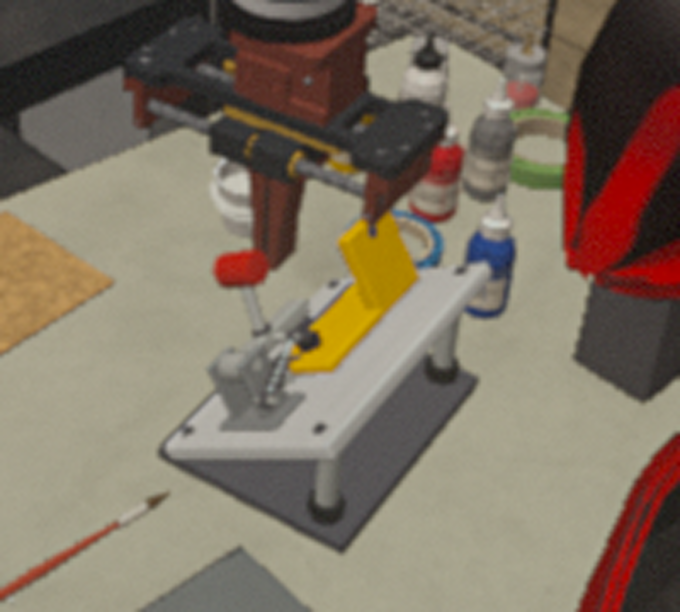

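Request:
move_arm --increments '[255, 12, 0, 0, 0, 255, 24, 0, 0, 0, 255, 34, 0, 0, 0, 255, 44, 0, 0, 0, 255, 54, 0, 0, 0, 255, 64, 0, 0, 0, 255, 74, 0, 0, 0]'

```text
t: 3.68
ee_pos: [501.8, 185.9, 123.3]
orientation: [-0.337, 3.097, 0.011]
ft_force: [8.1, 7.8, 31.2]
width: 0.7
```

```bash
python3 - <<'E'
from h import *
s=cam("scene");cv2.imwrite("pics/s3.png",cv2.resize(s["frame"][120:300,200:400,::-1],None,fx=3.4,fy=3.4,interpolation=cv2.INTER_CUBIC))
go(J(-44,-132,115),AJ+np.pi)
E
```

```text
t 3.725 pos [499.1 184.9 123.1] w 0.5056981356985666 F [-3.   4.  40.9] -> d [39.8 -3.3  7.2] yaw -0.12
```

View pics/s3.png

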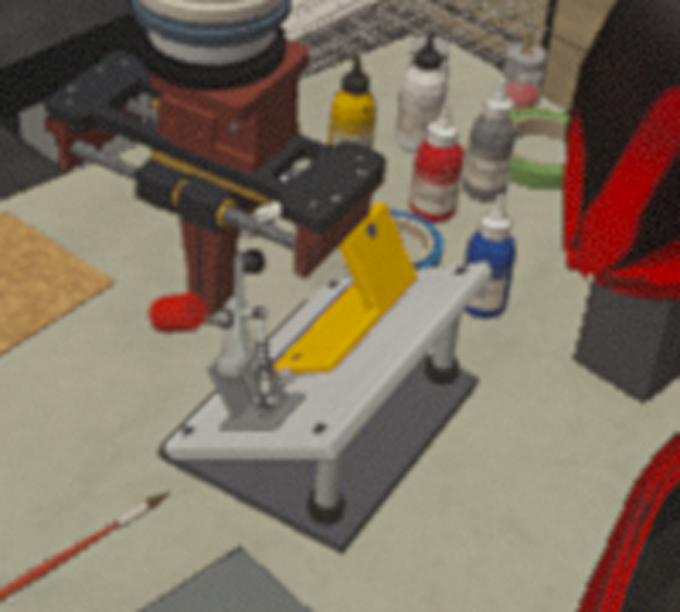

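Request:
move_arm --increments '[255, 0, 0, -12, 0, 255, 0, 0, -25, 0, 255, 0, 0, -25, 0, 255, 0, 0, -25, 0]'

```text
t: 4.22
ee_pos: [498.6, 184.6, 148.7]
orientation: [-0.337, 3.101, 0.01]
ft_force: [-2.1, -0.5, 13.5]
width: 0.4
```

```bash
python3 - <<'E'
from h import *
s=cam("scene");cv2.imwrite("pics/s4.png",cv2.resize(s["frame"][120:300,200:400,::-1],None,fx=3.4,fy=3.4,interpolation=cv2.INTER_CUBIC))
go(J(-44,-132,115),AJ+np.pi)
E
```

```text
t 4.275 pos [498.7 184.6 148.7] w 0.11254085579236499 F [-2.3 -0.9 13.3] -> d [40.  -3.3 32.8] yaw -0.13
```

View pics/s4.png

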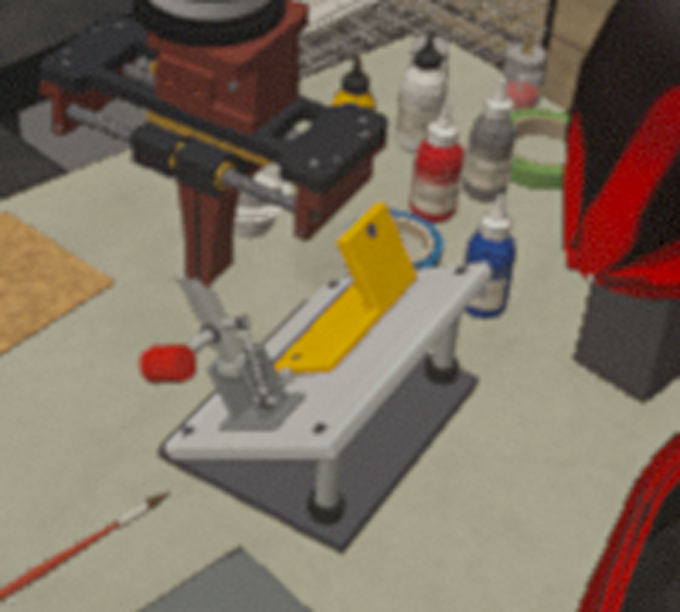

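Request:
move_arm --increments '[255, 0, 0, -20, 0, 255, 0, 0, -40, 0, 255, 0, 0, -60, 0, 255, 0, 0, -60, 0]'

```text
t: 4.78
ee_pos: [497.8, 184.1, 209.0]
orientation: [-0.337, 3.1, 0.01]
ft_force: [0.1, -0.2, -0.1]
width: 0.4
```

```bash
python3 - <<'E'
from h import *
s=cam("scene");cv2.imwrite("pics/s5.png",cv2.resize(s["frame"][120:300,200:400,::-1],None,fx=3.4,fy=3.4,interpolation=cv2.INTER_CUBIC))
go(J(-6,20,200),AJ+np.pi);print(ctrl.get_obs()["moment"],ctrl.get_obs()["orientation"])
E
```

```text
t 4.825 pos [497.2 184.  208.1] w 0.311000100797816 F [ 0.2 -0.2  0.1] -> d [-114.3  -40.5   10.5] yaw -0.14
[0.07812045 0.04329237 0.02950104] [-0.33718739  3.1015777   0.00942229]
```

View pics/s5.png

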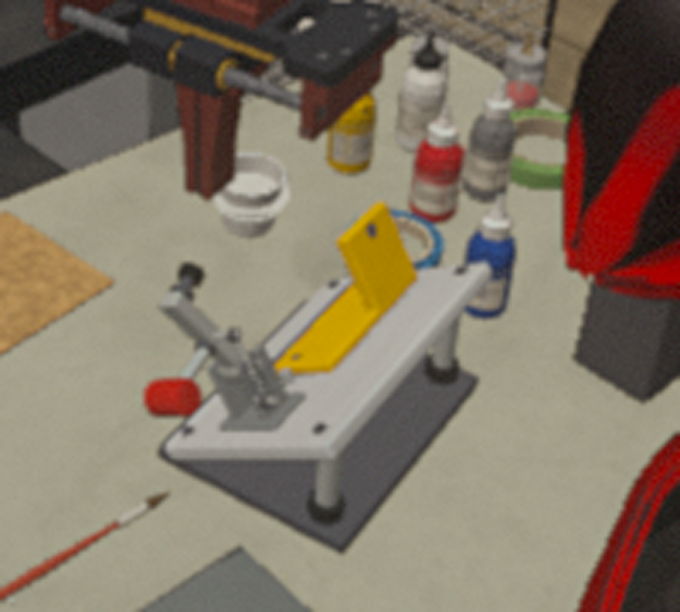

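```bash
python3 - <<'E'
from h import *
s=cam("scene");
print([c for c in cc(s,(20,180,120),(30,255,255))[0]],[c for c in cc(s,(0,180,100),(5,255,255))[0] if 220<c[1][0]<290])
sl,cl=np.sin(.55),np.cos(.55)
for th in (1.6,1.75,1.85,1.95):
    al=np.arctan2(45,35)+th;y=-95+57*np.cos(al);n=34+57*np.sin(al)
    print(th,proj(s,J(-n*sl,y,62+n*cl)))
th=0;y=-60;n=79;print(proj(s,J(-n*sl,y,62+n*cl)), "was 270.5 198.5")
print(Ro.from_rotvec(ctrl.get_obs()["orientation"]).as_matrix().round(3))
E
```

```text
[([298, 148, 12, 11, 56], [304.0, 153.5]), ([281, 180, 41, 50, 775], [304.3, 206.1])] [([243, 232, 16, 10, 134], [250.3, 236.5])]
1.6 [251.19062553 227.14132628]
1.75 [251.41420662 231.72086664]
1.85 [251.8369215  234.74064309]
1.95 [252.47335238 237.69339962]
[272.78953912 199.69669619] was 270.5 198.5
[[-0.976 -0.215  0.02 ]
 [-0.215  0.977  0.008]
 [-0.021  0.003 -1.   ]]
```

Request:
move_arm --increments '[93, -50, -20, 0, 0, 93, -100, -36, 0, 0, 93, -114, -40, 0, 0, 93, -114, -40, 0, 0, 93, -114, -40, 0, 0, 93, -114, -40, 0, 0]'

```text
t: 5.62
ee_pos: [615.5, 169.5, 209.8]
orientation: [-0.338, 3.103, 0.009]
ft_force: [-0.4, 0.3, 0.7]
width: 54.9
```

```bash
python3 - <<'E'
from h import *
go(J(-6,20,94),AJ+np.pi)
E
```

```text
t 5.625 pos [615.5 169.5 209.8] w 54.89773296711813 F [-0.4  0.3  0.7] -> d [  0.3  -1.3 115.8] yaw -0.1
```

Request:
move_arm --increments '[93, 0, -1, 40, 0, 93, 0, -1, 70, 0, 93, 0, -1, 95, 0, 93, 0, -1, 108, 0, 93, 0, -1, 115, 0, 93, 0, -1, 115, 0]'

```text
t: 6.38
ee_pos: [618.0, 169.5, 95.2]
orientation: [-0.339, 3.103, 0.009]
ft_force: [-0.4, -0.1, 0.7]
width: 55.3
```

```bash
python3 - <<'E'
from h import *
s=cam("scene");cv2.imwrite("pics/s6.png",cv2.resize(s["frame"][120:300,200:400,::-1],None,fx=3.4,fy=3.4,interpolation=cv2.INTER_CUBIC))
go(J(-6,20,94),AJ+np.pi)
w=ctrl.get_image("wrist");cv2.imwrite("pics/w6.png",w["frame"][:,:,::-1])
E
```

```text
t 6.425 pos [618.2 169.6  95.5] w 56.14178909985109 F [-0.2 -0.9 -0.5] -> d [ 0.7 -0.4  1.5] yaw -0.09
```

View pics/s6.png

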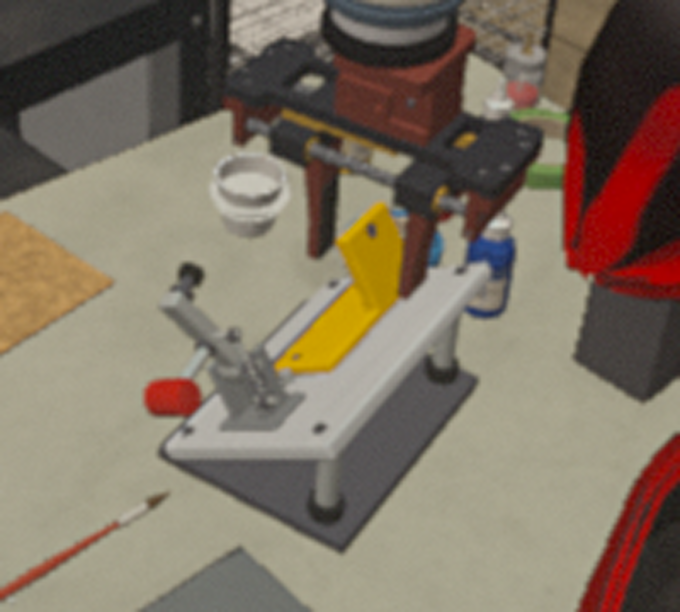

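View pics/w6.png

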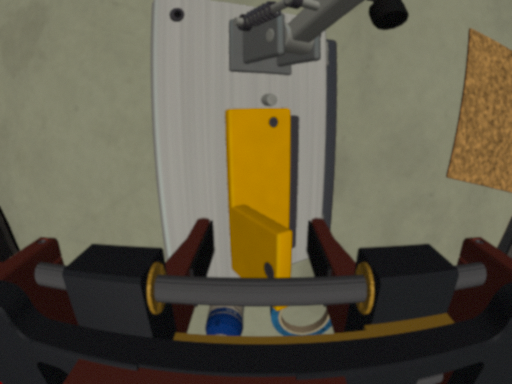

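Request:
move_arm --increments '[130, 0, 0, 0, 0, 165, 0, 0, 0, 0, 185, 0, 0, 0, 0, 200, 0, 0, 0, 0, 210, 0, 0, 0, 0, 220, 0, 0, 0, 0, 230, 0, 0, 0, 0, 255, 0, 0, 0, 0, 255, 0, 0, 0, 0]'

```text
t: 7.6
ee_pos: [618.2, 169.5, 95.4]
orientation: [-0.338, 3.103, 0.009]
ft_force: [-0.1, 0.0, -1.9]
width: 10.0
```

```bash
python3 - <<'E'
from h import *
s=cam("scene");cv2.imwrite("pics/s7.png",cv2.resize(s["frame"][120:300,200:400,::-1],None,fx=3.4,fy=3.4,interpolation=cv2.INTER_CUBIC))
go(J(-6,20,94),AJ+np.pi)
w=ctrl.get_image("wrist");cv2.imwrite("pics/w7.png",w["frame"][:,:,::-1])
E
```

```text
t 7.65 pos [618.2 169.5  95.5] w 9.667470352568925 F [ 0.3  0.1 -1.7] -> d [ 0.6 -0.3  1.5] yaw -0.1
```

View pics/s7.png

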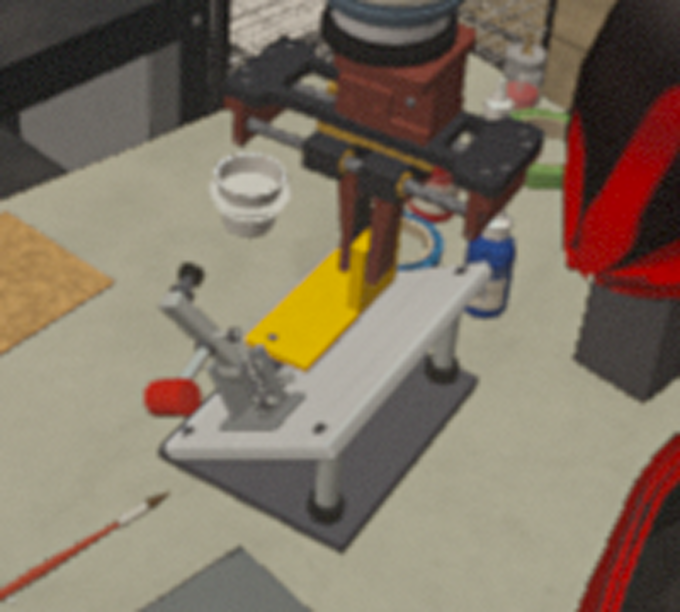

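View pics/w7.png

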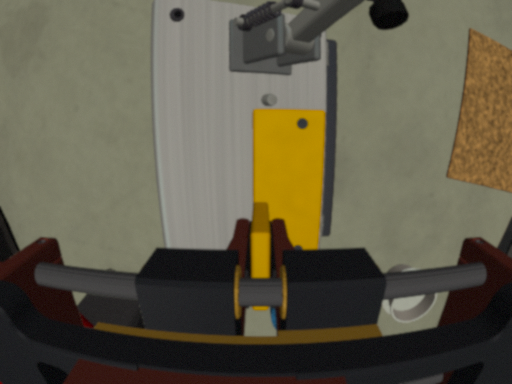

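Request:
move_arm --increments '[255, 0, 0, -15, 0, 255, 0, 0, -35, 0, 255, 0, 0, -60, 0, 255, 0, 0, -85, 0, 255, 0, 0, -105, 0, 255, 0, 0, -105, 0, 255, 0, 0, -105, 0]'

```text
t: 8.57
ee_pos: [615.7, 168.5, 200.1]
orientation: [-0.338, 3.103, 0.009]
ft_force: [-0.2, -0.6, -2.3]
width: 9.7
```

```bash
python3 - <<'E'
from h import *
s=cam("scene");cv2.imwrite("pics/s8.png",cv2.resize(s["frame"][60:240,200:400,::-1],None,fx=3.4,fy=3.4,interpolation=cv2.INTER_CUBIC))
t=cam("top")
o=ctrl.get_obs();Rt=Ro.from_rotvec(o["orientation"]).as_matrix();B=lambda dx,dy,dz:o["ee_pos"]+Rt@np.array([dx,dy,dz])
go([478,401,200],AJ+np.pi)
# predicted bracket feature pixels in crop: bracket (bx,by,bz) -> tool (20-by, 18-bx, 30-bz)
for b in [(23,-55,0),(-23,-55,0),(-23,-55,8),(23,-55,8),(13,5,58),(23,5,58)]:
    p=B(20-b[1],18-b[0],30-b[2]);print(b,((proj(s,p)-(200,60))*3.4).round(0))
for c in [(478,510,140),(400,500,140),(560,490,140),(478,510,220)]: print(c,proj(t,c).round(0),proj(s,c).round(0))
E
```

```text
t 8.675 pos [615.5 168.5 199.4] w 9.947322119116503 F [-0.5 -0.2 -2.5] -> d [ 84.1 256.7  -1.4] yaw -0.1
(23, -55, 0) [313. 445.]
(-23, -55, 0) [244. 416.]
(-23, -55, 8) [245. 405.]
(23, -55, 8) [314. 434.]
(13, 5, 58) [360. 303.]
(23, 5, 58) [375. 309.]
(478, 510, 140) [129. 227.] [160. 140.]
(400, 500, 140) [131. 266.] [133. 154.]
(560, 490, 140) [141. 188.] [194. 131.]
(478, 510, 220) [116. 223.] [156. 109.]
```

View pics/s8.png

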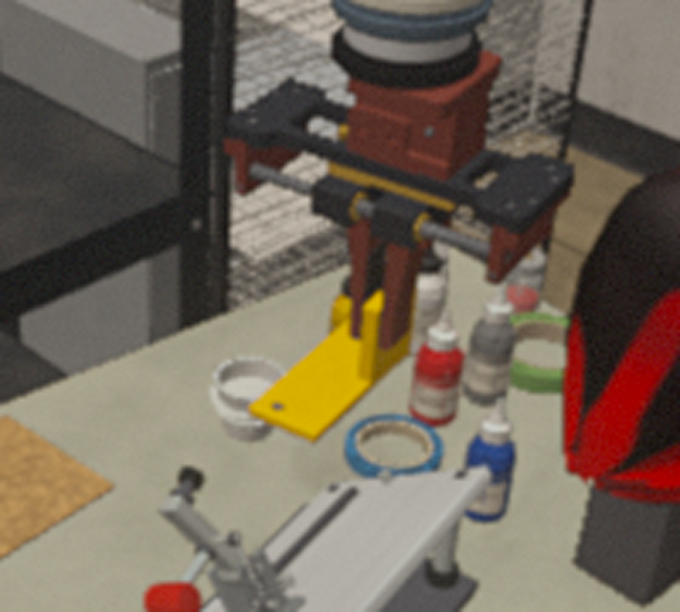

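```bash
cat >> h.py <<'E'
MAT=np.array([477.8,401.2])
def place(tz):
    o=ctrl.get_obs();Rt=Ro.from_rotvec(o["orientation"]).as_matrix()
    off=Rt@np.array([20,18,29.]);go([MAT[0]-off[0],MAT[1]-off[1],tz],AJ+np.pi)
E
python3 - <<'E'
from h import *
place(200)
E
```

```text
t 8.675 pos [615.5 168.5 199.4] w 9.947322119116503 F [-0.5 -0.2 -2.5] -> d [ 64.8 238.8  -1.1] yaw -0.1
```

Request:
move_arm --increments '[255, 6, 24, 0, 0, 255, 19, 70, 0, 0, 255, 33, 120, 0, 0, 255, 46, 170, 0, 0, 255, 57, 210, 0, 0, 255, 63, 232, 0, 0, 255, 65, 239, 0, 0, 255, 65, 239, 0, 0, 255, 65, 239, 0, 0]'

```text
t: 9.8
ee_pos: [501.1, 386.7, 198.8]
orientation: [-0.337, 3.105, 0.008]
ft_force: [0.1, 0.4, -2.5]
width: 10.0
```

```bash
python3 - <<'E'
from h import *
place(50)
s=cam("scene");cv2.imwrite("pics/s9.png",cv2.resize(s["frame"][60:260,110:310,::-1],None,fx=3,fy=3,interpolation=cv2.INTER_CUBIC))
E
```

```text
t 9.8 pos [501.1 386.7 198.8] w 9.97532947061569 F [ 0.1  0.4 -2.5] -> d [  3.1   0.6 148.8] yaw -0.17
```

View pics/s9.png

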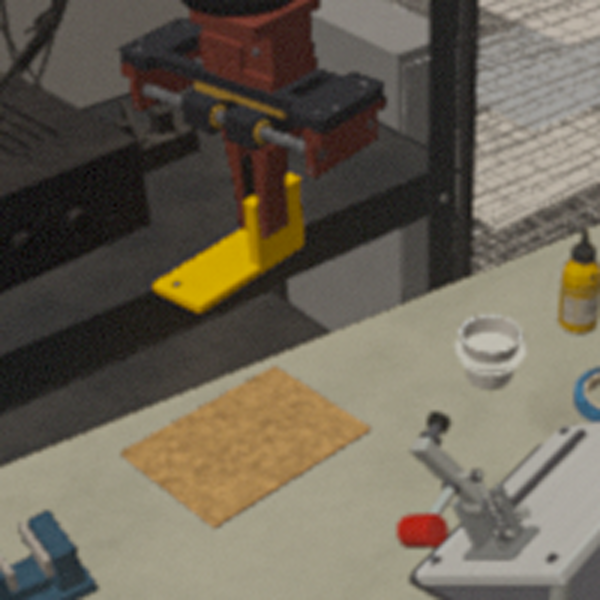

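Request:
move_arm --increments '[255, 1, 0, 30, 0, 255, 2, 0, 70, 0, 255, 3, 0, 110, 0, 255, 3, 0, 135, 0, 255, 3, 0, 148, 0, 255, 3, 0, 148, 0]'

```text
t: 10.6
ee_pos: [501.0, 386.5, 50.4]
orientation: [-0.335, 3.106, 0.007]
ft_force: [-0.1, 0.5, -1.8]
width: 10.0
```

```bash
python3 - <<'E'
from h import *
place(37)
s=cam("scene");cv2.imwrite("pics/s10.png",cv2.resize(s["frame"][110:260,110:310,::-1],None,fx=4,fy=4,interpolation=cv2.INTER_CUBIC))
o=ctrl.get_obs();Rt=Ro.from_rotvec(o["orientation"]).as_matrix();B=lambda dx,dy,dz:o["ee_pos"]+Rt@np.array([dx,dy,dz])
for b in [(23,-55,0),(-23,-55,0),(-23,-55,8),(23,-55,8),(13,5,58),(23,5,58)]:
    p=B(20-b[1],18-b[0],29-b[2]);print(b,((proj(s,p)-(110,110))*4).round(0))
E
```

```text
t 10.6 pos [501.  386.5  50.4] w 10.033739042532606 F [-0.1  0.5 -1.8] -> d [ 0.3  1.2 13.4] yaw -0.22
(23, -55, 0) [293. 432.]
(-23, -55, 0) [234. 400.]
(-23, -55, 8) [232. 390.]
(23, -55, 8) [292. 421.]
(13, 5, 58) [342. 291.]
(23, 5, 58) [355. 297.]
```

View pics/s10.png

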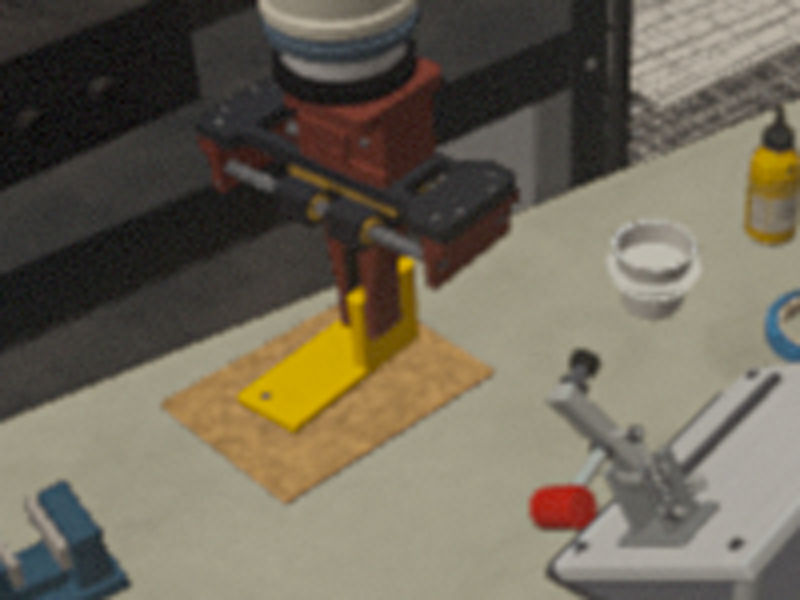

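Request:
move_arm --increments '[255, 0, 0, 5, 0, 255, 0, 0, 10, 0, 255, 0, 0, 14, 0, 255, 0, 0, 15, 0, 255, 0, 0, 15, 0]'

```text
t: 11.28
ee_pos: [501.7, 387.2, 36.3]
orientation: [-0.336, 3.104, 0.008]
ft_force: [-0.2, -0.4, -3.3]
width: 9.7
```

Request:
move_arm --increments '[255, 0, 0, 1, 0, 255, 0, 0, 2, 0, 255, 0, 0, 2, 0, 255, 0, 0, 2, 0]'

```text
t: 11.78
ee_pos: [501.9, 387.3, 36.1]
orientation: [-0.336, 3.104, 0.009]
ft_force: [-2.8, -3.1, 12.5]
width: 9.9
```

Request:
move_arm --increments '[210, 0, 0, 0, 0, 190, 0, 0, 0, 0, 150, 0, 0, 0, 0, 110, 0, 0, 0, 0, 110, 0, 0, 0, 0]'

```text
t: 12.4
ee_pos: [501.9, 387.3, 35.9]
orientation: [-0.336, 3.104, 0.008]
ft_force: [-0.2, -0.7, 0.2]
width: 48.2
```

```bash
python3 - <<'E'
from h import *
s=cam("scene");cv2.imwrite("pics/s11.png",cv2.resize(s["frame"][110:260,110:310,::-1],None,fx=4,fy=4,interpolation=cv2.INTER_CUBIC))
place(200)
E
```

```text
t 12.45 pos [501.9 387.3  35.9] w 49.43807827067074 F [ 0.4 -1.1  0.5] -> d [  -2.2    1.2 -164.1] yaw -0.21
```

View pics/s11.png

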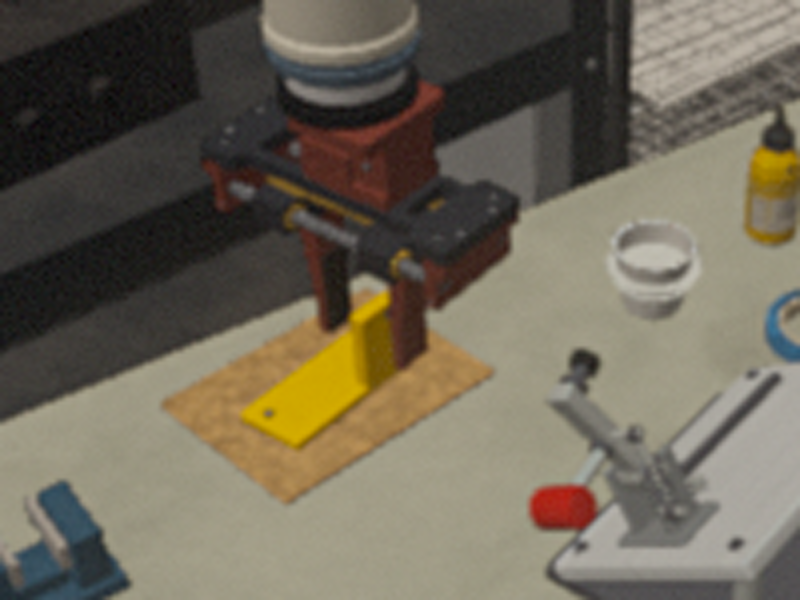

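Standing and released. Retreat straight up.

Request:
move_arm --increments '[110, 0, 0, -20, 0, 110, 0, 0, -60, 0, 110, 0, 0, -110, 0, 110, 0, 0, -160, 0, 110, 0, 0, -190, 0, 110, 0, 0, -190, 0, 110, 0, 0, -190, 0, 110, 0, 0, -190, 0]'

```text
t: 13.45
ee_pos: [497.6, 385.3, 224.4]
orientation: [-0.336, 3.106, 0.006]
ft_force: [0.0, 0.4, 0.1]
width: 49.8
```

```bash
python3 - <<'E'
from h import *
go([500,390,220])
s=cam("scene");cv2.imwrite("pics/s12.png",cv2.resize(s["frame"][110:310,110:390,::-1],None,fx=2.8,fy=2.8,interpolation=cv2.INTER_CUBIC))
hsv=cv2.cvtColor(s["frame"],cv2.COLOR_RGB2HSV)
print([c for c in cc(s,(20,180,120),(30,255,255))[0]],[c for c in cc(s,(0,180,100),(5,255,255))[0] if 220<c[1][0]<290])
E
```

```text
t 13.45 pos [497.6 385.3 224.4] w 49.84306034978369 F [0.  0.4 0.1] -> d [-3.3  4.1  4.5] yaw None
[([298, 147, 12, 12, 98], [302.7, 152.0]), ([170, 179, 44, 43, 603], [190.8, 204.7])] [([243, 232, 15, 10, 134], [250.1, 236.4])]
```

View pics/s12.png

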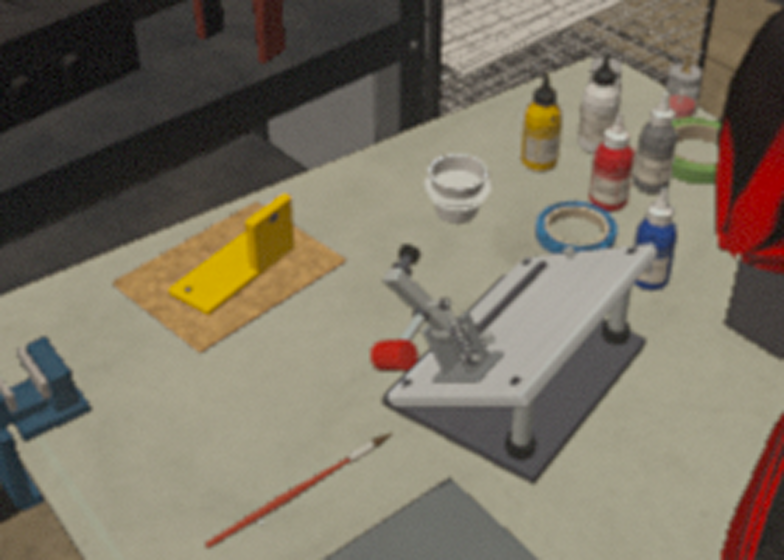

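```bash
python3 - <<'E'
from h import *
s=cam("scene")
q=[onz(s,p[0]/2.8+110,p[1]/2.8+110,12) for p in [(169,291),(209,306)]]
d=(q[1]-q[0])[:2];e=np.array([-d[1],d[0]])/np.linalg.norm(d)
m=(q[0]+q[1])[:2]/2+e*55
print(q,np.linalg.norm(d),m,np.linalg.norm(m-MAT))
print(onz(s,276/2.8+110,196/2.8+110,62),ctrl.get_obs()["ft_force"])
ctrl.close_job()
E
```

```text
[array([420.42307371, 406.40054415,  12.        ]), array([434.50030822, 369.28909055,  12.        ])] 39.691668144275056 [478.88633608 407.35137714] 6.246564401684871
[527.24638862 397.0401109   62.        ] [ 0.08836907 -0.62006758 -0.78986578]
the job is handed in; nothing more can be done
```

The clamp arm is open, the yellow bracket is standing on its foot on the cork mat, and the job was handed in at about 13.5 s; it reports no verdict.

- **Clamp:** I pushed the red knob over with closed fingers while the bracket was still in its seat. The knob's image position matches 1.95 rad and had not moved at the end. During the push the fingertip pressed on the knob's stem with about 41 N (wrist reading). I raised the tool and the arm fell open by itself.
- **Bracket:** I gripped the leg, and the squeeze turned the bracket upright (10 mm opening). I lifted it clear, lowered it until the mat pushed back with 12.5 N, released it and backed straight up.
- **Last checks:**
  - The bracket's foot centre measured about 6 mm from the mat centre, against 30 mm allowed. The visible front edge read about 40 mm instead of 46 mm, so that estimate is rough.
  - The foot looked flat in the picture, but I did not measure its tilt.
  - The final scene picture shows the cup, bottle, tape roll and brush standing as before. I did not measure their positions again.
  - The gripper was clear at about 224 mm, with wrist force under 1 N.

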